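# Gap gauge from the rack onto the bar

### The arm

A 6-joint arm with a two-finger parallel gripper is mounted at the origin on the work surface. World frame = base frame: x ahead of the robot, y to its left, z up, the work surface at z = 0. Lengths are in m, angles in rad, forces in N, time in s.
With the tool pointing down it reaches from about 0.25 to 0.775 m from the base axis. Payload 8.9 kg.
Tool frame: the origin (TCP) lies midway between the tips of the shut fingers; the grasp point (between the pads) lies 19 mm behind it; z points along the fingers, y is the line along which they close (so a half turn about z gives the same grasp; the last joint's range is limited). The gripper opens to 85 mm and grips with 20 to 120 N. Pads are 22 mm wide; open, the fingers measure 114 mm over their backs; the gripper's body (76 mm by 85 mm) begins 54 mm behind the grasp point. The pads swing forward as they close: fully open they stand 13 mm farther back than shut.
Start: joints at [1.034, 0.291, -0.153, 1.127, 0, 1.431], TCP at [0.203, 0.484, 0.231] pointing down, gripper open.
Joint ranges: [-2.52, 2.52], [-0.91, 1.74], [-1.3, 1.37], [-1.96, 2.02], [-1.52, 1.47], [-3.14, 3.14]. Speed limits (rad/s): [2.22, 2.22, 2.79, 3.14, 3.14, 3.14].

### API

Orientations are given as a rotation vector (axis times angle).
In Python, from rig import * gives the robot as it stands. The module is installed in compiled form; this text tells all that it offers.
- The arm moves only by the tool send_rows, never from a script. Its argument "plan" is a list of rows, each a list of 7 numbers: the opening, from 0 (shut) to 1 (fully open), then the shift along the tool's x, y, z in mm, then the turn, a rotation vector about the tool's x, y, z in rad. In form: [[gripper, dx, dy, dz, ax, ay, az], ...]. A call has 1 to 12 rows; each row shifts and turns the commanded pose from where the row before left it, along the tool's axes as they then stand; what a row does not reach is not made up. A row lasts 1/12 s, in which the tool goes at most 41.7 mm and 7.16 degrees, less where a joint would pass 70% of its speed; a pose out of reach is approached as far as the arm can. A call is refused whole if a number of a shift passes 41.7 or a number of a turn 0.125, either way. A call with a gripper value outside its range is refused whole. The fingers move at their own pace and stop on an object; "force" is the grip in N (left out, the last holds). Time passes only in rows, so rows that do not move let the fingers close. It gives the time, the measured TCP pose, the force, the opening and the grip force at its end, in the units of the state.
- state(): the state, without advancing time (a new reading comes with each control period).
- get_image(name): name is "side" or "top" or "wrist"; returns the picture (420x560x3 uint8, red, green, blue); there is no depth.
- calibration(name): a dict with "fx", "fy", "cx", "cy" (pixels), "dist" ([k1, k2, p1, p2, k3] as OpenCV has them; the pictures are not rectified), "eye" and "orientation" of the camera in the world. Camera axes: x right, y down, z forward; pixel columns grow to the right and rows downward; lengths in m; the calibration is good to about 2 mm. A picture is of the moment at which its call begins: read the wrist's pose just before it. calibration takes no time and is no camera call; for the wrist camera it gives the pose at the moment of the call.
- job_done(): hands the job in; it is judged then, once.
The state is a dict: "time": time; "q": joint angles; "joint_velocities": joint speeds; "tau": joint torques, N m; "ee_pos": TCP position; "orientation": TCP orientation; "ft_force": force on the tool from outside, world axes, zero at the start; "torque": the same for the moment, N m; "gripper_width": finger opening in m; "finger_force": force on a finger pad.
Only numpy, scipy, OpenCV 4.12 (cv2) and the standard library are available. Lean on these libraries where they do the work, as an engineer would, in place of code of your own. Each camera call takes 0.05 s, during which the arm holds its last target. There are 200 camera calls.

### The job

Lift the green-gripped gap gauge up and off its hook on the gauge rack, and set it upright astride the bar clamped in the vise, lowering it in your grip (not dropping it) until its throat rests fully down on top of the bar, anywhere along the bar. Let go and leave it standing there. Leave the red-gripped gauge hanging on its hook and do not disturb the other things on the bench.

Things in the scene. Friction and masses are not known exactly. Their poses are not given: they have to be found in the camera images.
- green_gauge: Gauge to use: flat aluminium fork 168 mm tall, 78 wide (y), 22 thick (x), about 0.35 kg, green grip on top. Hangs on either hook. Origin: middle of the throat face (underside of the 16 mm high cross web), which comes to rest on the bar; z up. Two legs, each 16 mm wide with rounded tips, reach 45 mm below the origin, 46 mm apart, one at +y, one at -y. Half a turn about z makes no difference.
- green_window (a point): Middle of the top edge of the green gauge's closed window, 56 mm above its origin: the edge that hangs on the hook. The window is 38 mm wide (y), 40 mm high and goes through along x; above it lies a 12 mm high, 58 mm wide bar.
- green_grip (a point): Middle of the green gauge's plastic grip block, 95 mm above its origin. The block is 24 mm (x) by 32 mm (y) and 55 mm high; its top is 123 mm above the origin.
- red_gauge: Same gauge with a red grip, on the other hook; to be left hanging. Same origin and axes.
- rack: Fixed gauge rack; origin under it, midway between its two hooks at y=+65 and -65 mm, which point to -x. Grey base 110 x 260 x 12 mm; each hook stands out from its own blue post, 26 mm wide (y), x=+20 to +32 mm, top z=130 mm.
- hook_left (a point): Middle of the flat top of the hook at the rack's +y, 135 mm above the table. Steel strip 22 mm wide, 6 mm thick, 20 mm on to its post at +x; its end, 20 to 26 mm towards -x, is turned up 14 mm. To come off, a gauge must rise more than 14 and less than 34 mm, then go at least 45 mm along -x.
- hook_right (a point): The same on the hook at the rack's -y.
- vise: Fixed green machine vise, 100 mm (x) by about 225 mm (y, from +100 to -125 mm, screw handle at -y), origin under its middle; jaw tops at z=62 mm. It clamps the bar, which runs along own x.
- bar_top (a point): Middle of the top face of the bright bar in the vise, 115 mm above the table. The bar is 130 mm long (x of this frame), 40 mm wide (y), edges rounded 4 mm; z up. It stands 53 mm clear of the jaws.
- bearing_ring: Bystander: loose steel ring 90 mm across, 28 mm high, flat on the bench; origin under its centre.
- caliper: Bystander: loose digital caliper 230 mm long (x), about 75 mm wide, 15 mm high, lying flat; origin under the beam's middle.
- screwdriver: Bystander: loose red-handled screwdriver, about 200 mm long, lying along its x.
- plug_gauge: Bystander: loose plug gauge, 165 mm long (x), 36 mm diameter, lying; origin under its middle.
- hub: Bystander: loose dark flanged hub, 110 mm across, 62 mm high; origin under its centre.
Things that resemble listed ones, but are neither listed nor needed, are in the scene too. Leave any brown or orange look-alike of the green_gauge alone.

How it is judged:
By the outcome, as a careful person would: the job done as asked, in the order asked, and still so for the second after the job is handed in, with the robot touching nothing.
It also fails if it takes over 48 s, if anything falls off the work surface, if the arm or the gripper's body presses on something with over 40 N, if the wrist force passes 120 N, or if a joint passes its speed limit or range.

## Working session

There is one attempt and no reset: what is moved stays moved. The work goes in short steps, Python scripts to look and compute and a tool call to move; the robot and the scene stay as the last step left them, time stands still between calls to the robot, and variables do not carry over. Pictures are saved under pics/ and viewed, at most 10 in all, crops included, and the job is handed in when it is done.

Besides the shell and the picture viewer there is one more tool, called after "Call:" as a command line: name --pt "numbers of a row" for each row, then --argument value for the rest. send_rows: Moves the arm, as the interface text tells. Its arguments: {"type":"object","properties":{"plan":{"type":"array","items":{"type":"array","items":{"type":"number"}}},"force":{"type":"number"}},"required":["plan"]}

```bash
mkdir -p pics; cat > h.py <<'E'
from rig import *
import numpy as np, cv2
from scipy.spatial.transform import Rotation as R
def rot(o):
    o=np.array(o,float)
    return o if o.shape==(3,3) else (R.from_rotvec(o).as_matrix() if o.size==3 else R.from_quat(o).as_matrix())
def ray(c,uv):
    K=np.array([[c['fx'],0,c['cx']],[0,c['fy'],c['cy']],[0,0,1]])
    n=cv2.undistortPoints(np.array(uv,float).reshape(-1,1,2),K,np.array(c['dist'],float)).reshape(-1,2)
    return np.array(c['eye']),np.c_[n,np.ones(len(n))]@rot(c['orientation']).T
def onz(c,uv,z):
    e,d=ray(c,uv); return e+d*((z-e[2])/d[:,2])[:,None]
def cross(c1,p1,c2,p2):
    e,d=ray(c1,[p1]);f,g=ray(c2,[p2]);d,g=d[0],g[0]
    s=np.linalg.lstsq(np.c_[d,-g],f-e,rcond=None)[0]
    a,b=e+s[0]*d,f+s[1]*g
    return (a+b)/2,np.linalg.norm(a-b)
def proj(c,P):
    K=np.array([[c['fx'],0,c['cx']],[0,c['fy'],c['cy']],[0,0,1]])
    M=rot(c['orientation']).T
    return cv2.projectPoints(np.array(P,float).reshape(-1,3),cv2.Rodrigues(M)[0],-M@np.array(c['eye']),K,np.array(c['dist'],float))[0].reshape(-1,2)
def save(im,n): cv2.imwrite('pics/'+n,im[:,:,::-1])
E
python3 - <<'E'
from h import *
s=state();print({k:np.round(v,3) for k,v in s.items()})
for n in ("side","top","wrist"):
    c=calibration(n);print(n,c)
    im=get_image(n);np.save(n+'.npy',im);save(im,n+'0.png')
E
```

```text
{'time': np.float64(0.0), 'q': array([ 1.034,  0.291, -0.154,  1.127,  0.   ,  1.431]), 'joint_velocities': array([-0.   ,  0.002,  0.   ,  0.   , -0.001, -0.   ]), 'tau': array([-2.0000e-03, -5.3715e+01,  3.3137e+01,  1.6000e-02, -0.0000e+00,
        0.0000e+00]), 'ee_pos': array([0.203, 0.484, 0.231]), 'orientation': array([-6.210e-01, -3.079e+00,  2.000e-03]), 'ft_force': array([-0.255, -1.27 , -0.894]), 'torque': array([ 0.046,  0.006, -0.038]), 'finger_force': np.float64(0.0), 'gripper_width': np.float64(0.086)}
side {'fx': 418.81746137535237, 'fy': 418.81746137535237, 'cx': 283.0437991890901, 'cy': 206.4606074385191, 'dist': array([-0.08137436,  0.        ,  0.        ,  0.        ,  0.        ]), 'eye': array([ 0.07120803, -0.66379733,  0.93706463]), 'orientation': array([-2.24500945,  0.66718394, -0.26387048])}
top {'fx': 408.9936092440361, 'fy': 408.9936092440361, 'cx': 281.251551234212, 'cy': 203.9779308781216, 'dist': array([-0.11672921,  0.        ,  0.        ,  0.        ,  0.        ]), 'eye': array([0.34600236, 0.06864514, 1.21685714]), 'orientation': array([-2.10662218,  2.11932596, -0.18112233])}
wrist {'fx': 345.4386701590797, 'fy': 345.4386701590797, 'cx': 278.831916648357, 'cy': 211.0546921238084, 'dist': array([0.02407624, 0.        , 0.        , 0.        , 0.        ]), 'eye': array([0.13802524, 0.51129159, 0.37281778]), 'orientation': array([2.4147715 , 1.6050639 , 0.22403788])}
```

View pics/top0.png

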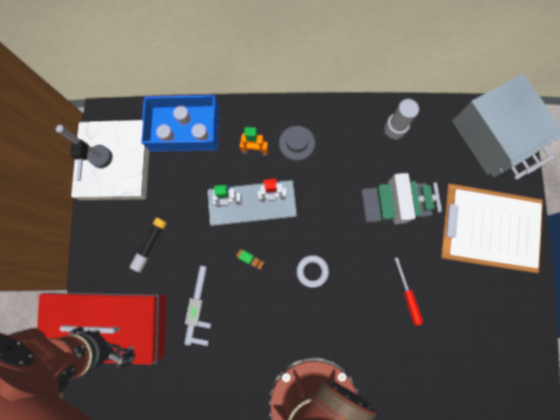

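View pics/side0.png

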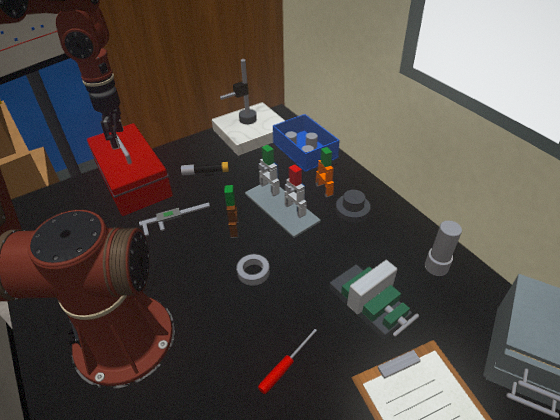

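The top view shows the rack base at about (252,202), the green grip on it at (221,190), the red grip at (270,185) and the bar at (402,198). The look-alikes are orange at (252,140) and brown at (250,259). The side view shows the green grip at (268,154), the red grip at (294,174) and the bar at (374,285).

```bash
python3 - <<'E'
from h import *
T,S=np.load('top.npy'),np.load('side.npy');ct,cs=calibration('top'),calibration('side')
def cents(im,lo,hi,box,n):
    h=cv2.cvtColor(im,cv2.COLOR_RGB2HSV);m=cv2.inRange(h,lo,hi)
    k=np.zeros_like(m);x0,y0,x1,y1=box;k[y0:y1,x0:x1]=m[y0:y1,x0:x1]
    N,l,st,ce=cv2.connectedComponentsWithStats(k)
    for i in range(1,N):
        if st[i,4]>25:
            p=np.argwhere(l==i)[:,::-1].astype(np.float32)
            r=cv2.minAreaRect(p); print(n,st[i],ce[i].round(1),[np.round(v,1) for v in r])
            yield ce[i],cv2.boxPoints(r)
G=((50,120,60),(75,255,255));Rd=((0,170,80),(6,255,255))
gt=list(cents(T,*G,(200,170,240,215),'gT'))[0][0]; gs=list(cents(S,*G,(255,140,280,170),'gS'))[0][0]
rt=list(cents(T,*Rd,(250,170,290,210),'rT'))[0][0]; rs=list(cents(S,*Rd,(282,160,306,190),'rS'))[0][0]
print('green',cross(ct,gt,cs,gs)); print('red',cross(ct,rt,cs,rs))
for c,b in cents(T,(80,15,60),(125,120,255),(200,170,305,235),'rack'):
    P=onz(ct,b,.012);print(P.round(4),np.linalg.norm(np.diff(P,axis=0),axis=1))
for c,b in cents(T,(0,0,165),(180,40,255),(380,165,425,235),'bar'):
    P=onz(ct,b,.115);print(P.round(4),P.mean(0),np.linalg.norm(np.diff(P,axis=0),axis=1))
a=cv2.resize(T[165:235,195:305],None,fx=5,fy=5,interpolation=cv2.INTER_CUBIC)
b=cv2.resize(T[165:235,355:445],None,fx=5,fy=5,interpolation=cv2.INTER_CUBIC)
b=cv2.copyMakeBorder(b,0,0,0,100,0)
s=cv2.resize(S[140:240,240:340],None,fx=2.4,fy=2.4)
o=np.zeros((600,800,3),np.uint8);o[:350,:550]=a;o[350:590,:240]=s
b2=cv2.resize(T[165:235,355:445],None,fx=3,fy=3,interpolation=cv2.INTER_CUBIC);o[370:580,250:520]=b2
b3=cv2.resize(S[250:330,325:425],None,fx=2.4,fy=2.4,interpolation=cv2.INTER_CUBIC);o[370:562,540:780]=b3
save(o,'crop1.png')
E
```

```text
gT [213 184  14  13 145] [220.4 190.1] [array([219.5, 190. ]), array([12., 13.]), np.float64(90.0)]
gS [262 145  12  20 140] [267.1 153.6] [array([267.3, 154.5]), array([19.3, 10.3]), np.float64(85.6)]
rT [263 179  13  13 124] [269.8 184.2] [array([269., 185.]), array([12., 12.]), np.float64(90.0)]
rS [289 165  12  21 109] [295.3 173.3] [array([294.5, 175. ]), array([20., 11.]), np.float64(90.0)]
green (array([0.58349403, 0.24852594, 0.17565708]), np.float64(0.0029217865006658846))
red (array([0.59842452, 0.11813299, 0.17850316]), np.float64(0.0006355221209897203))
rack [ 206  179   92   48 2877] [251.8 204.4] [array([251.3, 202. ]), array([40.8, 89.8]), np.float64(84.3)]
[[0.6352 0.325  0.012 ]
 [0.6605 0.0525 0.012 ]
 [0.5356 0.0417 0.012 ]
 [0.5104 0.3088 0.012 ]] [0.27363606 0.12534366 0.26829771]
bar [395 173  20  47 671] [404.4 196.4] [array([404.5, 196.3]), array([46.6, 14.7]), np.float64(81.5)]
[[ 0.64   -0.2254  0.115 ]
 [ 0.6461 -0.2672  0.115 ]
 [ 0.5154 -0.278   0.115 ]
 [ 0.5098 -0.2371  0.115 ]] [ 0.57783392 -0.25192021  0.115     ] [0.04228124 0.13115515 0.04136426]
```

View pics/crop1.png

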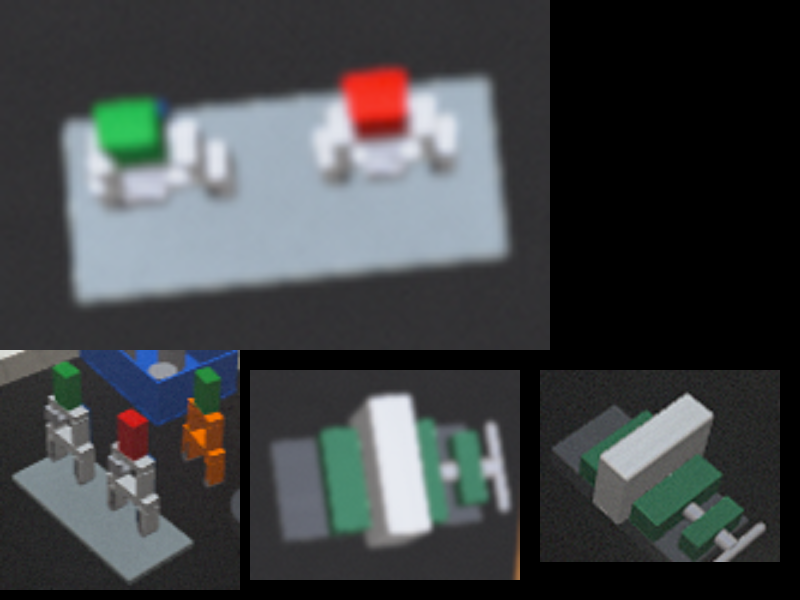

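Call:
send_rows --pt "1 0 0 -3 0 0 -0.1" --pt "1 0 0 -3 0 0 -0.1" --pt "1 0 0 -3 0 0 -0.1" --pt "1 0 0 -3 0 0 -0.1" --pt "1 0 0 -2 0 0 -0.095" --pt "1 -20 -17 0 0 0 0" --pt "1 -20 -17 0 0 0 0" --pt "1 -20 -17 0 0 0 0" --pt "1 -20 -17 0 0 0 0" --pt "1 -20 -17 0 0 0 0" --pt "1 -20 -17 0 0 0 0" --pt "1 -20 -17 0 0 0 0"

```text
time: 1.15
ee_pos: [0.3551, 0.3782, 0.2452]
orientation: [0.153, -3.138, 0.0]
ft_force: [-0.1, 0.4, -0.1]
gripper_width: 0.0855
finger_force: 0.0
```

Call:
send_rows --pt "1 -20 -17 0 0 0 0" --pt "1 -20 -17 0 0 0 0" --pt "1 -20 -17 0 0 0 0" --pt "1 -20 -17 0 0 0 0" --pt "1 -20 -17 0 0 0 0" --pt "1 -20 -17 0 0 0 0" --pt "1 -20 -17 0 0 0 0" --pt "1 -20 -17 0 0 0 0" --pt "1 -20 -17 0 0 0 0" --pt "1 0 0 0 0 0 0" --pt "1 0 0 0 0 0 0"

```text
time: 2.07
ee_pos: [0.5488, 0.2435, 0.2446]
orientation: [0.149, -3.137, 0.0]
ft_force: [-0.2, -0.2, 0.1]
gripper_width: 0.0857
finger_force: 0.0
```

```bash
python3 - <<'E'
from h import *
s=state();c=calibration('wrist');im=get_image('wrist');np.save('w1.npy',im)
print(s['ee_pos'],s['orientation'],c['eye'])
print(rot(s['orientation']).round(3)); print(rot(c['orientation']).round(3))
h=cv2.cvtColor(im,cv2.COLOR_RGB2HSV);m=cv2.inRange(h,(50,120,60),(75,255,255))
N,l,st,ce=cv2.connectedComponentsWithStats(m);print([ (st[i],ce[i]) for i in range(1,N) if st[i,4]>100])
print(proj(c,[[.5835,.2485,.202],[.5835,.2485,.147]]))
save(im,'w1.png')
E
```

```text
[0.5487865  0.24345518 0.24460561] [ 1.49418798e-01 -3.13698913e+00  2.69009893e-04] [0.47852224 0.23705802 0.38667191]
[[-0.995 -0.095 -0.001]
 [-0.095  0.995 -0.   ]
 [ 0.001 -0.    -1.   ]]
[[-0.095  0.957  0.274]
 [ 0.995  0.091  0.026]
 [-0.     0.275 -0.961]]
[(array([176,   0,  56,  30, 929], dtype=int32), array([206.95156082,   9.98170075])), (array([ 249,  241,   53,   65, 3198], dtype=int32), array([275.26110069, 274.24953096]))]
[[281.20419308 296.01423276]
 [280.7219329  258.48705835]]
```

View pics/w1.png

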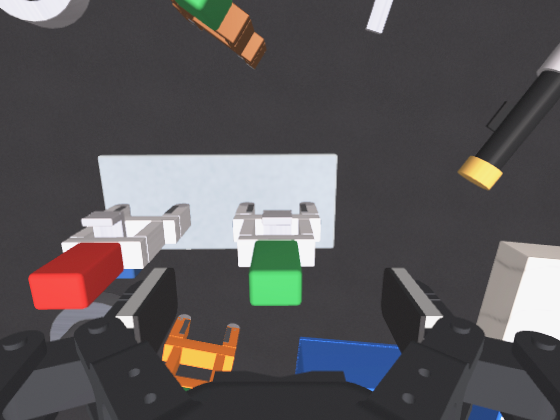

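The wrist view shows the rack parallel to the image, with the green grip's top face at about (276,291) and its front face above that. I'll measure that top face at its known height.

```bash
python3 - <<'E'
from h import *
c=calibration('wrist');im=np.load('w1.npy');s=state()
h=cv2.cvtColor(im,cv2.COLOR_RGB2HSV)
print('v down col276',h[236:306:3,276,2])
v=h[262:300,276,2].astype(int)
m=cv2.inRange(h,(50,120,60),(75,255,255));m[:200]=0
for r in (255,290,296): x=np.where(m[r])[0];print(r,x.min(),x.max())
e=262+np.argmax(np.abs(np.diff(cv2.GaussianBlur(v.astype(np.float32)[:,None],(1,5),0)[:,0])))+.5
b=np.where(m[:,276])[0].max()+.5;print('edges',e,b)
for r in (e,b):
  x=np.where(m[int(r)-2])[0]; print(onz(c,[[x.min()-.5,r],[x.max()+.5,r]],.202).round(4))
E
```

```text
v down col276 [162 173 115 115 117 116 116 118 117 118 117 129 210 225 228 227 227 227
 226 226 225 225 225 163]
255 253 298
290 249 301
296 249 301
edges 270.5 305.5
[[0.568  0.2292 0.202 ]
 [0.5651 0.2588 0.202 ]]
[[0.5909 0.2315 0.202 ]
 [0.588  0.2614 0.202 ]]
```

Call:
send_rows --pt "1 -16 -0.5 0 0 0 0" --pt "1 -15 -0.5 0 0 0 0" --pt "1 0 0 0 0 0 0" --pt "1 0 0 18 0 0 0" --pt "1 0 0 18 0 0 0" --pt "1 0 0 18 0 0 0" --pt "1 0 0 18 0 0 0" --pt "1 0 0 16 0 0 0" --pt "1 0 0 0 0 0 0" --force 45

```text
time: 2.87
ee_pos: [0.5759, 0.2465, 0.1543]
orientation: [0.154, -3.132, 0.002]
ft_force: [-0.6, 0.6, -0.5]
gripper_width: 0.0854
finger_force: 0.0
```

```bash
python3 - <<'E'
from h import *
s=state();c=calibration('wrist');im=get_image('wrist');np.save('w2.npy',im);print(s['ee_pos'],s['ft_force'])
save(im,'w2.png')
E
```

```text
[0.57593317 0.24654395 0.15425267] [-0.61815695  0.58867931 -0.51818917]
```

View pics/w2.png

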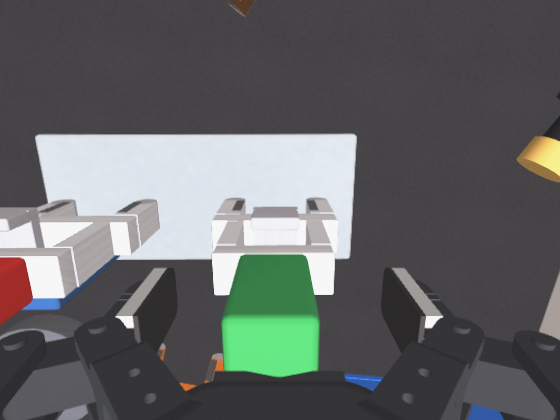

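The grip (columns 230–317) sits between the open pads, about 2 mm to the –y side, and the gauge still hangs on its hook.

Call:
send_rows --pt "1 -4 -2 -3 0 0 0" --pt "1 0 0 0 0 0 0" --pt "0.3 0 0 0 0 0 0" --pt "0 0 0 0 0 0 0" --pt "0 0 0 0 0 0 0" --pt "0 0 0 0 0 0 0" --pt "0 0 0 0 0 0 0" --pt "0 0 0 0 0 0 0" --pt "0 0 0 0 0 0 0" --pt "0 0 0 0 0 0 0" --force 45

```text
time: 3.75
ee_pos: [0.5836, 0.2447, 0.1606]
orientation: [-0.152, 3.137, -0.0]
ft_force: [-0.4, -1.5, 4.8]
gripper_width: 0.0319
finger_force: 45.1
```

Call:
send_rows --pt "0 0 0 -6 0 0 0" --pt "0 0 0 -6 0 0 0" --pt "0 0 0 -6 0 0 0" --pt "0 0 0 -6 0 0 0" --pt "0 0 0 0 0 0 0" --pt "0 0 0 0 0 0 0" --pt "0 0 0 0 0 0 0"

```text
time: 4.33
ee_pos: [0.5833, 0.2448, 0.1841]
orientation: [0.153, -3.138, -0.0]
ft_force: [0.3, -0.1, -3.0]
gripper_width: 0.0314
finger_force: 44.8
```

```bash
python3 - <<'E'
from h import *
s=state();print(s['ee_pos'],s['ft_force'],s['gripper_width'])
a=get_image('wrist');b=get_image('side')
o=np.zeros((420,800,3),np.uint8);o[:300,:400]=cv2.resize(a,(400,300));o[:400,400:]=cv2.resize(b[130:230,220:320],(400,400),interpolation=cv2.INTER_CUBIC);save(o,'lift.png')
E
```

```text
[0.58325414 0.24476122 0.18413485] [ 0.29745308 -0.05481381 -3.0474895 ] 0.03138917165105386
```

View pics/lift.png

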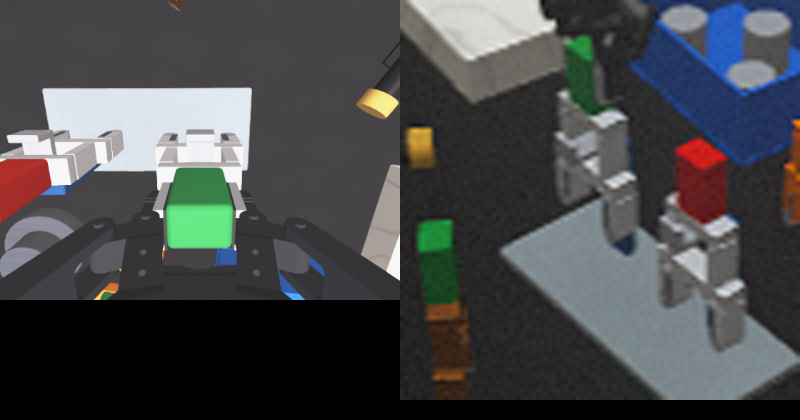

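Call:
send_rows --pt "0 8 0 0 0 0 0" --pt "0 12 0 0 0 0 0" --pt "0 12 0 0 0 0 0" --pt "0 12 0 0 0 0 0" --pt "0 12 0 0 0 0 0" --pt "0 12 0 0 0 0 0" --pt "0 12 0 0 0 0 0" --pt "0 0 0 0 0 0 0"

```text
time: 5.1
ee_pos: [0.5009, 0.2367, 0.1842]
orientation: [0.154, -3.136, 0.0]
ft_force: [0.2, -0.5, -2.8]
gripper_width: 0.0316
finger_force: 44.9
```

```bash
python3 - <<'E'
from h import *
# brown/ring positions for the path, and red gauge check
c=calibration('top');print('brown',onz(c,[[250,259]],.1),'ring',onz(c,[[312,271]],.028))
im=get_image('top');h=cv2.cvtColor(im,cv2.COLOR_RGB2HSV)
m=cv2.inRange(h,(0,170,80),(6,255,255))[179:192,263:276];print(np.argwhere(m).mean(0)[::-1]+[263,179])
E
```

```text
brown [[0.40912414 0.17542617 0.1       ]] ring [[0.37783215 0.0033939  0.028     ]]
[269.83606557 184.16393443]
```

Call:
send_rows --pt "0 0 0 -16 0 0 0" --pt "0 0 0 -20 0 0 0" --pt "0 0 0 -20 0 0 0" --pt "0 0 0 -20 0 0 0" --pt "0 0 0 -20 0 0 0" --pt "0 0 0 -20 0 0 0" --pt "0 0 -10 0 0 0 0" --pt "0 0 -20 0 0 0 0" --pt "0 -2 -24 0 0 0 0" --pt "0 -2 -24 0 0 0 0" --pt "0 -2 -24 0 0 0 0" --pt "0 -2 -24 0 0 0 0"

```text
time: 6.15
ee_pos: [0.524, 0.1107, 0.2993]
orientation: [0.153, -3.137, 0.0]
ft_force: [1.1, 0.4, -2.5]
gripper_width: 0.0312
finger_force: 45.5
```

Call:
send_rows --pt "0 -2 -24 0 0 0 0" --pt "0 -2 -24 0 0 0 0" --pt "0 -2 -24 0 0 0 0" --pt "0 -2 -24 0 0 0 0" --pt "0 -2 -24 0 0 0 0" --pt "0 -2 -24 0 0 0 0" --pt "0 -2 -24 0 0 0 0" --pt "0 -2 -24 0 0 0 0" --pt "0 -2 -24 0 0 0 0" --pt "0 -2 -24 0 0 0 0" --pt "0 -2 -24 0 0 0 0"

```text
time: 7.07
ee_pos: [0.5712, -0.1501, 0.2991]
orientation: [0.152, -3.137, -0.0]
ft_force: [0.7, 0.5, -3.4]
gripper_width: 0.0317
finger_force: 45.5
```

Call:
send_rows --pt "0 0 -24 0 0 0 0" --pt "0 0 -24 0 0 0 0" --pt "0 0 -24 0 0 0 0" --pt "0 0 -18 0 0 0 0" --pt "0 0 -10 0 0 0 0" --pt "0 0 0 0 0 0 0" --pt "0 0 0 0 0 0 0" --pt "0 0 0 0 0 0 0"

```text
time: 7.73
ee_pos: [0.581, -0.247, 0.3]
orientation: [0.153, -3.137, -0.001]
ft_force: [-0.5, 0.7, -3.2]
gripper_width: 0.0315
finger_force: 45.6
```

```bash
python3 - <<'E'
from h import *
s=state();c=calibration('wrist');a=get_image('wrist');np.save('w3.npy',a);print(s['ee_pos'],s['orientation'],s['ft_force'],s['gripper_width'])
np.save('cw3.npy',c,allow_pickle=True)
save(a,'w3.png')
E
```

```text
[ 0.58100736 -0.24699522  0.29996419] [ 1.53334433e-01 -3.13740424e+00 -1.14181296e-03] [-0.47550216  0.66702262 -3.22369824] 0.03145804926636097
```

View pics/w3.png

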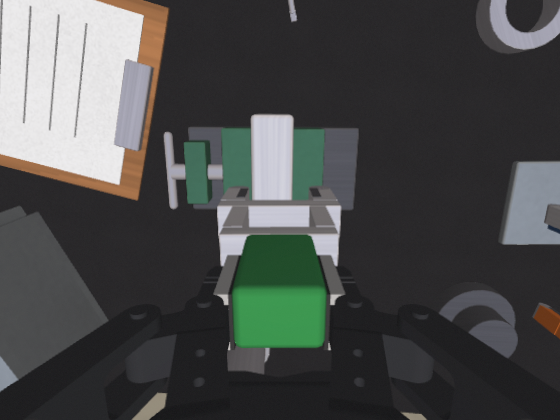

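The wrist view shows the bar at columns 252–294, rows 115–200, parallel to the image columns, with the gauge above it at columns 221–339. I'll measure the lateral offset and yaw of both from this view.

```bash
python3 - <<'E'
from h import *
s=state();c=calibration('wrist');a=np.load('w3.npy');M=rot(s['orientation']);p=np.array(s['ee_pos'])
g=cv2.GaussianBlur(cv2.cvtColor(a,cv2.COLOR_RGB2GRAY),(3,3),0).astype(int)
h=cv2.cvtColor(a,cv2.COLOR_RGB2HSV)
L=[]
for r in range(132,186,10):
    row=cv2.inRange(h[r:r+1],(0,0,120),(180,45,255))[0];x=np.where(row[235:310])[0]+235
    L.append([x.min()-.5,r]);L.append([x.max()+.5,r])
W=(onz(c,L,.115)-p)@M*1000
print('px',L);print('bar edges in tool x,y',W.round(1)[:,:2])
l,r=W[0::2],W[1::2]
print('mid y',((l+r)/2)[:,1].round(2),'slopes',np.polyfit(l[:,0],l[:,1],1)[0],np.polyfit(r[:,0],r[:,1],1)[0])
# gauge: web/upper front rows
for rr in (210,222,245,255):
    x=np.where(h[rr,:,2]>110)[0];x=x[(x>205)&(x<355)];print(rr,x.min(),x.max())
z=p[2]-.0816
# predicted pixel positions of gauge outline front face corners (x=-11 -> tool +11)
for n,y,zz in (('legout',39,-.0),('legout',-39,0),('bar',29,.068),('bar',-29,.068)):
    P=p+M@np.array([.011,y/1000,0]);P[2]=z+zz;print(n,proj(c,P))
print('bar end',onz(c,[[272,115.5]],.115))
T=calibration('top')
E
```

```text
px [[np.float64(250.5), 132], [np.float64(293.5), 132], [np.float64(250.5), 142], [np.float64(293.5), 142], [np.float64(250.5), 152], [np.float64(292.5), 152], [np.float64(250.5), 162], [np.float64(292.5), 162], [np.float64(251.5), 172], [np.float64(292.5), 172], [np.float64(251.5), 182], [np.float64(292.5), 182]]
bar edges in tool x,y [[ 52.7 -25.8]
 [ 52.7  13.9]
 [ 43.6 -26. ]
 [ 43.6  14. ]
 [ 34.4 -26.3]
 [ 34.4  13.2]
 [ 25.  -26.5]
 [ 25.   13.3]
 [ 15.5 -25.7]
 [ 15.5  13.4]
 [  5.8 -26. ]
 [  5.8  13.5]]
mid y [-5.98 -6.03 -6.55 -6.6  -6.18 -6.24] slopes -0.0003389233078199991 0.011183059065122927
210 217 340
222 218 340
245 219 338
255 220 337
legout [[336.55542277 204.55118905]]
legout [[220.03177951 204.55961582]]
bar [[338.5496302  241.05460006]]
bar [[217.76781147 241.07125896]]
bar end [[ 0.51464965 -0.25919664  0.115     ]]
```

Call:
send_rows --pt "0 0 -3 0 0 0 0" --pt "0 0 -3.2 0 0 0 0" --pt "0 0 0 12 0 0 0" --pt "0 0 0 12 0 0 0" --pt "0 0 0 12 0 0 0" --pt "0 0 0 10 0 0 0" --pt "0 0 0 4 0 0 0" --pt "0 0 0 0 0 0 0" --pt "0 0 0 0 0 0 0" --pt "0 0 0 0 0 0 0"

```text
time: 8.62
ee_pos: [0.5821, -0.2542, 0.2511]
orientation: [-0.153, 3.137, -0.001]
ft_force: [0.7, 0.5, -3.1]
gripper_width: 0.0315
finger_force: 45.5
```

```bash
python3 - <<'E'
from h import *
s=state();c=calibration('wrist');a=get_image('wrist');np.save('w4.npy',a);print(s['ee_pos'],s['orientation'],s['ft_force'])
save(cv2.resize(a[100:310,140:420],None,fx=2.8,fy=2.8,interpolation=cv2.INTER_CUBIC),'w4.png')
M=rot(s['orientation']);p=np.array(s['ee_pos']);h=cv2.cvtColor(a,cv2.COLOR_RGB2HSV);L=[]
for r in range(132,186,10):
    row=cv2.inRange(h[r:r+1],(0,0,120),(180,45,255))[0];x=np.where(row[235:320])[0]+235
    L+=[[x.min()-.5,r],[x.max()+.5,r]]
W=(onz(c,L,.115)-p)@M*1000;print(L);print(((W[::2]+W[1::2])/2)[:,1].round(2),(W[1::2]-W[::2])[:,1].round(1))
E
```

```text
[ 0.58214536 -0.25415029  0.25113035] [-1.52628008e-01  3.13684795e+00 -1.08856576e-03] [ 0.69488109  0.46036199 -3.13649285]
[[np.float64(254.5), 132], [np.float64(304.5), 132], [np.float64(254.5), 142], [np.float64(304.5), 142], [np.float64(255.5), 152], [np.float64(304.5), 152], [np.float64(255.5), 162], [np.float64(304.5), 162], [np.float64(255.5), 172], [np.float64(303.5), 172], [np.float64(255.5), 182], [np.float64(303.5), 182]]
[0.88 0.88 1.28 1.29 0.9  0.9 ] [39.2 39.6 39.1 39.4 38.9 39.2]
```

View pics/w4.png

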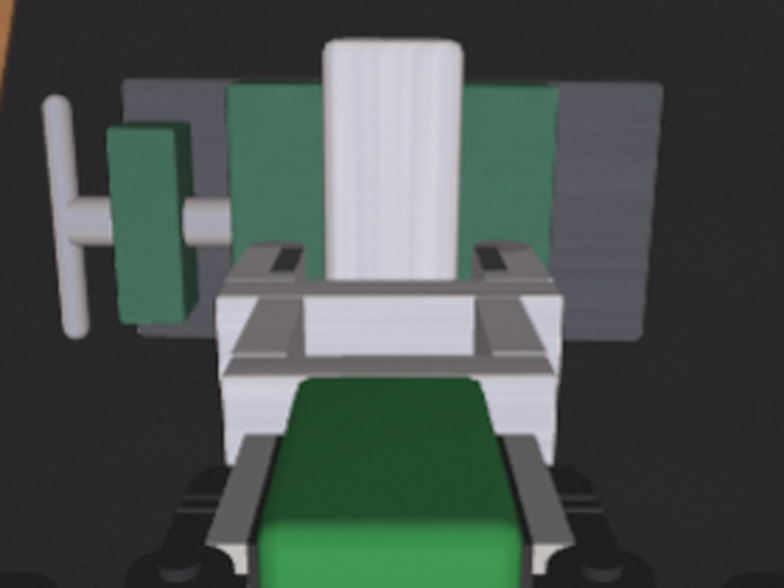

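The close view shows the leg tips straddling the bar, parallel to it. The gauge's middle is at crop column 389 and the bar's at 393, so I shift +1 mm along y and lower.

Call:
send_rows --pt "0 0 1 0 0 0 0" --pt "0 0 0 4 0 0 0" --pt "0 0 0 5 0 0 0" --pt "0 0 0 5 0 0 0" --pt "0 0 0 5 0 0 0" --pt "0 0 0 5 0 0 0" --pt "0 0 0 0 0 0 0" --pt "0 0 0 0 0 0 0"

```text
time: 9.33
ee_pos: [0.5814, -0.2528, 0.2258]
orientation: [0.153, -3.137, -0.001]
ft_force: [-0.4, 0.1, -2.4]
gripper_width: 0.0314
finger_force: 45.5
```

Call:
send_rows --pt "0 0 0 5 0 0 0" --pt "0 0 0 5 0 0 0" --pt "0 0 0 5 0 0 0" --pt "0 0 0 5 0 0 0" --pt "0 0 0 3 0 0 0" --pt "0 0 0 2 0 0 0" --pt "0 0 0 0 0 0 0" --pt "0 0 0 0 0 0 0"

```text
time: 10.0
ee_pos: [0.5817, -0.253, 0.2013]
orientation: [-0.153, 3.138, -0.0]
ft_force: [0.1, 0.4, -2.5]
gripper_width: 0.0311
finger_force: 45.6
```

Call:
send_rows --pt "0 0 0 1 0 0 0" --pt "0 0 0 1 0 0 0" --pt "0 0 0 0 0 0 0" --pt "0 0 0 0 0 0 0"

```text
time: 10.33
ee_pos: [0.5817, -0.2529, 0.1993]
orientation: [-0.153, 3.138, 0.0]
ft_force: [0.9, -0.8, -2.3]
gripper_width: 0.0317
finger_force: 45.6
```

Call:
send_rows --pt "0 0 0 1 0 0 0" --pt "0 0 0 0.5 0 0 0" --pt "0 0 0 0 0 0 0" --pt "0 0 0 0 0 0 0"

```text
time: 10.67
ee_pos: [0.5817, -0.2529, 0.1978]
orientation: [0.153, -3.138, -0.0]
ft_force: [-0.5, -0.2, -2.6]
gripper_width: 0.0316
finger_force: 45.6
```

Call:
send_rows --pt "0 0 0 0.5 0 0 0" --pt "0 0 0 0.5 0 0 0" --pt "0 0 0 0 0 0 0" --pt "0 0 0 0 0 0 0"

```text
time: 11.0
ee_pos: [0.5816, -0.2529, 0.1967]
orientation: [0.153, -3.138, -0.0]
ft_force: [0.4, -0.5, -2.8]
gripper_width: 0.0309
finger_force: 45.6
```

Call:
send_rows --pt "0 0 0 0.5 0 0 0" --pt "0 0 0 0.5 0 0 0" --pt "0 0 0 0 0 0 0" --pt "0 0 0 0 0 0 0"

```text
time: 11.33
ee_pos: [0.5819, -0.253, 0.1966]
orientation: [-0.153, 3.137, -0.001]
ft_force: [-1.0, 0.7, 5.7]
gripper_width: 0.0313
finger_force: 46.5
```

Call:
send_rows --pt "0 0 0 0.5 0 0 0" --pt "0 0 0 0.5 0 0 0" --pt "0 0 0 0 0 0 0" --pt "0 0 0 0 0 0 0"

```text
time: 11.67
ee_pos: [0.5819, -0.253, 0.1966]
orientation: [-0.153, 3.136, -0.001]
ft_force: [-4.2, 2.6, 13.4]
gripper_width: 0.0317
finger_force: 47.7
```

Call:
send_rows --pt "0 0 0 -0.5 0 0 0" --pt "0 0 0 0 0 0 0" --pt "0.5 0 0 0 0 0 0" --pt "0.8 0 0 0 0 0 0" --pt "1 0 0 0 0 0 0" --pt "1 0 0 0 0 0 0" --pt "1 0 0 0 0 0 0" --pt "1 0 0 0 0 0 0"

```text
time: 12.33
ee_pos: [0.5817, -0.2529, 0.1952]
orientation: [0.153, -3.138, -0.0]
ft_force: [-0.2, 0.1, 0.0]
gripper_width: 0.0854
finger_force: 0.0
```

Call:
send_rows --pt "1 0 0 -6 0 0 0" --pt "1 0 0 -12 0 0 0" --pt "1 0 0 -16 0 0 0" --pt "1 0 0 -20 0 0 0" --pt "1 0 0 -20 0 0 0" --pt "1 0 0 -20 0 0 0" --pt "1 0 0 -20 0 0 0" --pt "1 0 0 0 0 0 0" --pt "1 25 0 0 0 0 0" --pt "1 25 0 0 0 0 0" --pt "1 25 0 0 0 0 0" --pt "1 0 0 0 0 0 0"

```text
time: 13.33
ee_pos: [0.5036, -0.2602, 0.3097]
orientation: [0.15, -3.136, -0.0]
ft_force: [0.5, -0.3, -0.2]
gripper_width: 0.0857
finger_force: 0.0
```

```bash
python3 - <<'E'
from h import *
s=state();print(s['time'],s['ee_pos'],s['ft_force'],s['gripper_width'])
a=get_image('wrist');b=get_image('side')
o=np.zeros((500,800,3),np.uint8);o[:300,:400]=cv2.resize(a,(400,300));o[:500,400:]=cv2.resize(b[130:330,250:410],(400,500),interpolation=cv2.INTER_CUBIC);save(o,'end.png')
E
```

```text
13.3333 [ 0.50356589 -0.2601965   0.30966306] [ 0.46496686 -0.25976522 -0.21286609] 0.08570265109782903
```

View pics/end.png

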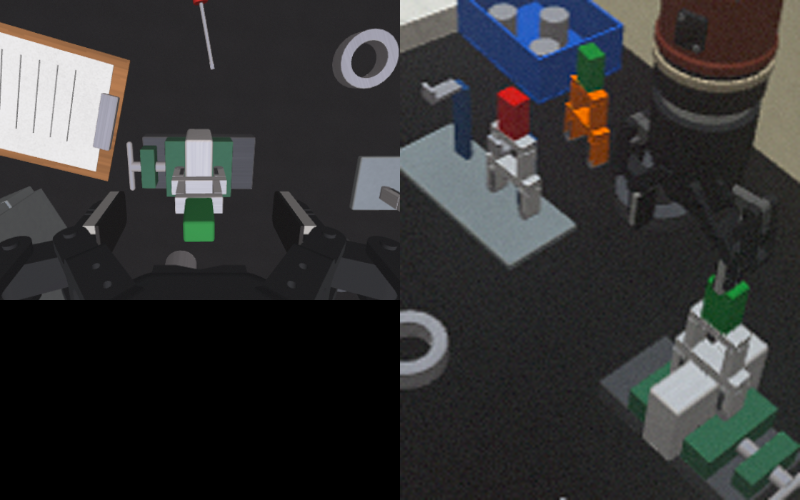

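The green gauge stands upright astride the bar with its throat down at the expected height. The red gauge is still on its hook, and the gripper is clear.

```bash
python3 -c "
from rig import *
print(job_done())"
```

```text
the job is handed in; nothing more can be done
None
```

The green gauge stands upright astride the bar with its throat fully down, the red gauge still hangs on its hook, and the job was handed in at about 13 s; no verdict was returned.

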